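# Set the thickness gate with the sole gauge

## Robot

A 6-joint arm with a two-finger parallel gripper is mounted at the origin on the work surface. World frame = base frame: x ahead of the robot, y to its left, z up, the work surface at z = 0. Lengths are in m, angles in degrees, forces in N, time in s.
With the tool pointing down it reaches from about 0.425 to 0.925 m from the base axis. Payload 12.5 kg.
Tool frame: the origin (TCP) lies on the front face of the gripper's body, between the roots of the fingers; the fingertips stand 73 mm ahead of it and the grasp point (between the pads) lies 54 mm ahead of it; y points along the fingers, x is the direction in which the jaws open and shut, and the axes are right-handed (so a half turn about y gives the same grasp; the last joint's range is limited). The gripper opens to 85 mm and grips with 20 to 120 N. Pads are 22 mm wide; open, the fingers measure 114 mm over their backs; the gripper's body (76 mm by 85 mm) begins 54 mm behind the grasp point. The pads swing forward as they close: fully open they stand 13 mm farther back than shut.
Start: joints at [-74.805, 28.126, 89.318, -0, 62.55, -6.05], TCP at [0.226, -0.583, 0.304] pointing down, gripper open.
Joint ranges: [-177.58, 177.58], [-47.91, 125.51], [2.72, 160], [-65.01, 245.01], [3.68, 167.84], [-153.87, 153.87]. Speed limits (degrees/s): [127.2, 127.2, 159.86, 180, 180, 180].

## Interface

Orientations are given as [roll, pitch, yaw] about the fixed x, y, z axes, in that order (R = Rz(yaw) Ry(pitch) Rx(roll)).
In Python, from cell import * gives the robot as it stands.
- The arm moves only by the tool move_arm, never from a script. Its argument "targets" is a list of rows, each a list of 5 numbers: the shift along the tool's x, y, z scaled (see below), then the turn about the tool's y scaled (see below), then the closure in counts, from 0 (fully open) to 255 (shut). A call has 1 to 20 rows; each row shifts and turns the pose as measured when the row begins, along the tool's axes as they then stand; what a row does not reach is not made up. The controller multiplies each number of a shift by 3 cm and each number of a turn by 5 degrees. A row lasts 1/8 s, in which the tool goes at most 62.5 mm and 10.7 degrees, less where a joint would pass 70% of its speed; a pose out of reach is approached as far as the arm can. A call with a number of a shift or a turn outside -1 to 1 is refused whole. A call with a gripper value outside its range is refused whole. The fingers move at their own pace and stop on an object; the grip force is fixed at half the most. Time passes only in rows, so rows that do not move let the fingers close. It gives the time, the measured TCP pose, the force and the opening at its end, in the units of the state.
- read_state(): the state, without advancing time (a new reading comes with each control period).
- snapshot(name): name is "scene" or "top"; returns the picture (384x512x3 uint8, red, green, blue); there is no depth.
- camera_params(name): a dict with "fx", "fy", "cx", "cy" (pixels), "T" (4x4, takes a point from camera to world coordinates). Camera axes: x right, y down, z forward; pixel columns grow to the right and rows downward; lengths in m; the calibration is good to about 2 mm. A picture is of the moment at which its call begins. camera_params takes no time and is no camera call.
- close_job(): hands the job in, once; it reports no verdict.
Trained networks look in the newest picture that a camera, given by its name, has taken for a name from the list of things; names that differ only in an ending like _2 or _b are one class to them, and where a whole thing is asked for, a point or a joint stands for the part that bears it (a point fixed in the world has none). Each returns a list of dicts, best first, with "conf" (0 to 1); they miss things now and then, are a little off and sometimes report something else, mostly with a low value. They report only what shows in the picture. A call takes as long as a camera call. They do not tell look-alikes from the thing itself.
- regions_of(camera, name): "pixels" (384x512 bool, what is visible of it) and "bbox" ([left, top, right, bottom] in pixels, round what is visible of it).
The state is a dict: "t": time; "joints": joint angles; "joint_vel": joint speeds; "effort": joint torques, N m; "position": TCP position; "orientation": TCP orientation; "ft_force": force on the tool from outside, world axes, zero at the start; "moment": the same for the moment, N m; "grip_width": finger opening in m.
Only numpy, scipy, OpenCV 4.12 (cv2) and the standard library are available. Lean on these libraries where they do the work, as an engineer would, in place of code of your own. Each camera call takes 0.05 s, during which the arm holds its last target.

## Task

Slide the gauge with the square grip flat along the steel bed into the gap of the sandal maker's thickness gate until its tip shows past the jaw, and let go of it while it is still loose there. Then turn the slanting square-headed adjusting screw clockwise until the jaw just drags on the gauge: lightly nipped with about 5 N (from 1 to 10 N), never clamped hard. Leave the gauge in the gap and do not disturb the other things on the bench or the thin gauge with the round knob.

Things in the scene. Friction and masses are not known exactly. Their poses are not given: they have to be found in the camera images.
- gate: Grey bench thickness gate, fixed on the table. Origin on the table top below its head; x = feed direction (in at -x, the robot's side, out at +x), y = left, z = up; yaw up to 0.3 rad. Base plate x -130 to 70, y +/-65, 12 mm high; on it a steel bed x -130 to 50, y +/-23, its top 20 mm above the table. The gauge goes in along the bed.
- head (a point): Middle of the gate's head block, which is 50 (x) x 84 (y) x 34 mm high; this point is at gate x = 5, y = 0, z = 108 mm; axes as the gate's. Below its ends stand two cheeks (same x extent, inner faces at y +/-30) with the jaw between them.
- gap (a point): Fixed point on the top of the bed under the middle of the jaw (gate x = 4, y = 0, z = 20 mm); axes as the gate's. The jaw above it reaches x +/-15 and y +/-25 mm about this point and is 26 mm high.
- jaw_face (a point): Middle of the underside of the steel jaw, which moves straight up and down: its height above point gap is the gap, 15 mm minus 2.0 mm per rad of the screw (12 to 15 mm at the start). The jaw is sprung: once it touches the gauge it stops, and each further rad of screw adds about 9 N. It touches the 8 mm gauge at a screw joint of about 3.45 rad; about 5 N at 4.0 rad.
- screw (a joint): Adjusting screw angle, rad; grows as the screw is turned clockwise as seen looking down on its head, which lowers the jaw by 2.0 mm per rad; range 0 to 5.5, starts between 0.3 and 1.3. Stiff (0.1 N m of friction); stays where it is left.
- screw_head (a point): Centre of the screw's plain steel square head, 22 x 22 mm, 32 mm long, on a 24 mm flange; the gate's 30 mm boss ends 21 mm below the head's lower end. z = screw axis, up and out, leaning 25 degrees from vertical to the gate's -x (the tool must be tilted along it); x, y are square to the flats and turn with the screw. The point is at gate x = -36, z = 174 mm.
- gauge_grip (a point): Centre of the square-cut grip of the loose aluminium gauge: 30 (x) x 14 (y) x 44 mm high, on the tail of a flat blade 150 x 32 x 8 mm; pinch it across the 14 mm. x points to the blade's tip (roughly away from the robot at the start), z up. The point is 30 mm above the underside; the blade runs from 17 mm behind it to 133 mm ahead. About 0.14 kg.
- gauge_tip (a point): Middle of the front end of that gauge's blade, half-way up its 8 mm; axes as gauge_grip. Properly placed it is at least 15 mm past the middle of the jaw (out beyond the jaw's far side), within 10 mm of the bed's middle line.
- thin_gauge: The other, smaller aluminium gauge, blade 110 x 22 x 5 mm with a round knob, 20 mm diameter, 30 mm high in all; origin under the middle of its blade. The two gauges swap places from run to run. Leave it alone.
- tack_tin: Small open steel tin, 68 mm across, 45 mm high; origin under its centre. Leave it alone.
- hammer: Hammer, 240 mm long, lying left of the gate; origin under its middle. Leave it alone.
- awl: Awl with a wooden handle, 150 mm long, lying beyond the gauges; leave it alone.
- glue_jar: Amber glass jar, 64 mm across, 85 mm high; origin under its centre. Leave it alone.
- sole_blank: Black rubber sole blank, 240 mm long, 12 mm thick, lying at the right; leave it alone.
- jaw: The steel jaw itself; origin = point jaw_face, axes as the gate's.
- gauge: The gauge with the square grip as a whole; origin under the middle of its blade, axes as gauge_grip.
Things that resemble listed ones, but are neither listed nor needed, are in the scene too. Leave any blue look-alike of the gauge alone. There is more than one size of the gate; the one meant has the size given above.

How it is judged:
By the outcome, as a careful person would: the job done as asked, in the order asked, and still so for the second after the job is handed in, with the robot touching nothing.
It also fails if it takes over 72 s, if anything falls off the work surface, if the arm or the gripper's body presses on something with over 40 N, if the wrist force passes 120 N, or if a joint passes its speed limit or range.

## Working session

There is one attempt and no reset: what is moved stays moved. The work goes in short steps, Python scripts to look and compute and a tool call to move; the robot and the scene stay as the last step left them, time stands still between calls to the robot, and variables do not carry over. Pictures are saved under pics/ and viewed, and the job is handed in when it is done.

Besides the shell and the picture viewer there is one more tool, called after "Emit:" in YAML: its name, and indented under it one key for each argument. move_arm: Moves the arm, as the interface text tells. Its arguments: {"type":"object","properties":{"targets":{"type":"array"}},"required":["targets"]}

```bash
mkdir -p pics; ls
python3 - <<'E'
from cell import *
import cv2
print(read_state())
for n in ("scene","top"):
    im=snapshot(n); cv2.imwrite(f"pics/{n}0.png",cv2.resize(im[:,:,::-1],None,fx=1.5,fy=1.5,interpolation=cv2.INTER_CUBIC))
    cv2.imwrite(f"pics/{n}0raw.png",im[:,:,::-1])
    p=camera_params(n); print(n,p)
E
```

```text
pics
{'t': 0.0, 'joints': array([-7.48076091e+01,  2.81629743e+01,  8.93513170e+01, -1.78251321e-03,
        6.25487731e+01, -6.05083172e+00]), 'joint_vel': array([-0.04487822, -0.00553254,  0.14706242, -0.06879321, -0.09443153,
        0.05013327]), 'effort': array([-1.18697440e-03, -6.18455601e+01, -2.61595148e+01, -1.34810730e-04,
        3.96816846e-03, -2.34505501e-05]), 'position': array([ 0.22642645, -0.58237651,  0.30333325]), 'orientation': array([-8.99949244e+01,  6.28797410e-02, -6.87559520e+01]), 'ft_force': array([-0.21722695, -0.56265106,  0.41557404]), 'moment': array([-0.01559397, -0.0345787 ,  0.00372423]), 'grip_width': 0.0853309196738129}
scene {'fx': 461.963379648683, 'fy': 461.963379648683, 'cx': 266.47743288531365, 'cy': 192.49184104780815, 'T': array([[ 0.6951424 ,  0.60526776, -0.38785046,  1.07182978],
       [ 0.71879578, -0.59308565,  0.36274239, -0.56163033],
       [-0.01047227, -0.53094289, -0.84734289,  1.40459281],
       [ 0.        ,  0.        ,  0.        ,  1.        ]])}
top {'fx': 469.616182814176, 'fy': 469.616182814176, 'cx': 256.41211371588554, 'cy': 194.68889748112906, 'T': array([[-8.72065458e-03, -9.99022684e-01,  4.33315948e-02,
         4.01136598e-01],
       [-9.99961942e-01,  8.70151673e-03, -6.30258223e-04,
        -1.00886634e-02],
       [ 2.52591664e-04, -4.33354420e-02, -9.99060547e-01,
         1.52986139e+00],
       [ 0.00000000e+00,  0.00000000e+00,  0.00000000e+00,
         1.00000000e+00]])}
```

View pics/scene0.png

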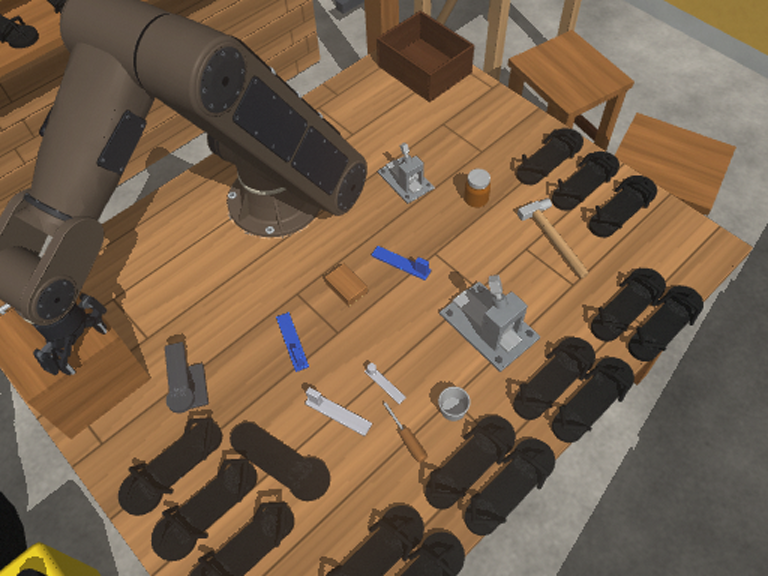

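View pics/top0.png

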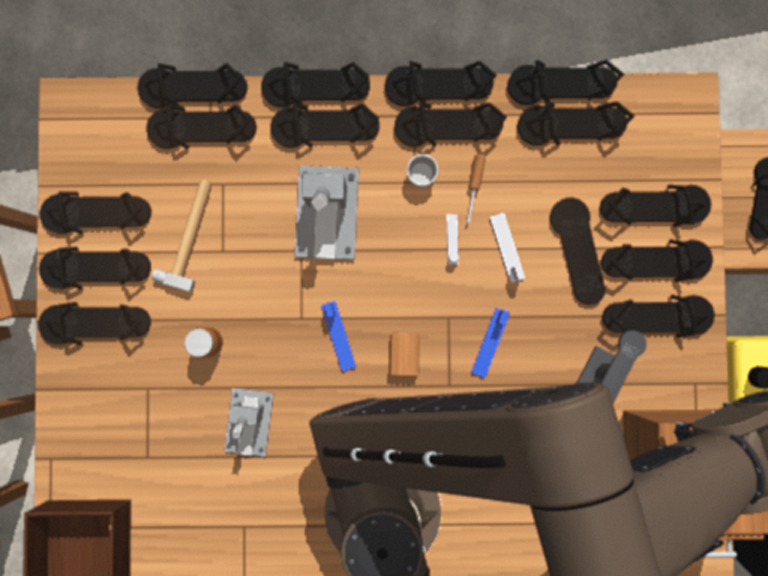

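The large gate is at about (326,213) in the top view. The square-grip gauge is at (507,247) with its grip near (513,275), and the thin gauge is at (452,240). Next I'll measure the outlines.

Run:
```python
from cell import *
import cv2,numpy as np,pickle
out={}
for n in ("scene","top"):
    im=snapshot(n)
    for nm in ("gate","gauge","gauge_grip","screw_head","jaw"):
        for r in regions_of(n,nm):
            print(n,nm,round(r["conf"],2),r["bbox"],r["pixels"].sum())
            out.setdefault((n,nm),[]).append(r)
pickle.dump(out,open("reg.pkl","wb"))
t=cv2.imread("pics/top0raw.png"); s=cv2.imread("pics/scene0raw.png")
def crop(i,x0,y0,x1,y1,f,nm): cv2.imwrite(nm,cv2.resize(i[y0:y1,x0:x1],None,fx=f,fy=f,interpolation=cv2.INTER_NEAREST))
crop(t,190,105,245,180,8,"pics/c1.png");crop(t,320,135,355,195,8,"pics/c2.png")
crop(s,285,175,370,250,8,"pics/c3.png");crop(s,195,250,255,295,10,"pics/c4.png")
```

```text
scene gate 0.88 [291.2, 184.0, 358.8, 247.4] 2284
scene gate 0.79 [253.7, 94.1, 288.9, 133.4] 749
scene gate 0.3 [308.8, 115.0, 328.1, 141.0] 354
scene gauge 0.94 [184.0, 208.0, 201.0, 246.7] 295
scene gauge 0.72 [250.4, 163.5, 290.5, 186.3] 378
scene gauge 0.62 [204.2, 258.3, 246.5, 289.9] 458
scene gauge_grip 0.81 [184.6, 206.0, 204.0, 246.2] 363
scene gauge_grip 0.6 [204.2, 258.4, 244.0, 292.4] 459
scene gauge_grip 0.58 [247.3, 161.6, 288.1, 184.9] 389
scene screw_head 0.52 [266.2, 98.6, 277.3, 103.9] 32
scene screw_head 0.41 [328.4, 184.5, 337.0, 199.4] 98
top gate 0.89 [149.3, 257.9, 182.9, 306.3] 1242
top gate 0.61 [198.3, 111.3, 240.1, 172.1] 2423
top gauge 0.71 [317.1, 204.5, 342.4, 251.0] 465
top gauge 0.67 [325.7, 139.3, 348.5, 189.2] 484
top gauge_grip 0.82 [318.5, 201.2, 336.6, 249.6] 413
top gauge_grip 0.68 [214.6, 202.4, 236.6, 247.7] 451
top gauge_grip 0.63 [325.5, 139.3, 350.1, 187.6] 471
top screw_head 0.51 [270.2, 104.2, 294.4, 123.0] 360
```

Run:
```python
import cv2,numpy as np
a=[cv2.imread(f"pics/c{i}.png") for i in (1,2,3,4)]
for i in a: print(i.shape)
```

```text
(600, 440, 3)
(480, 280, 3)
(600, 680, 3)
(450, 600, 3)
```

View pics/c1.png

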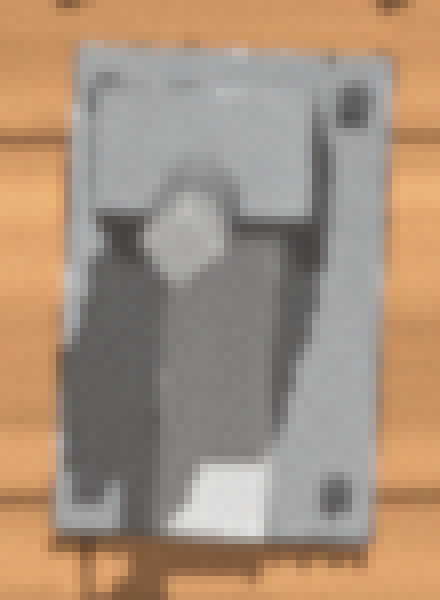

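View pics/c2.png

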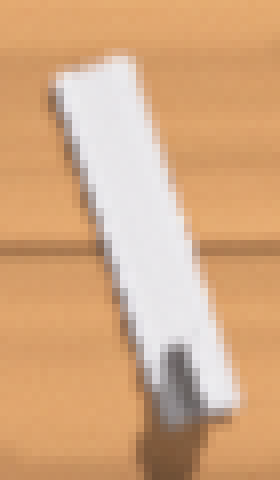

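View pics/c3.png

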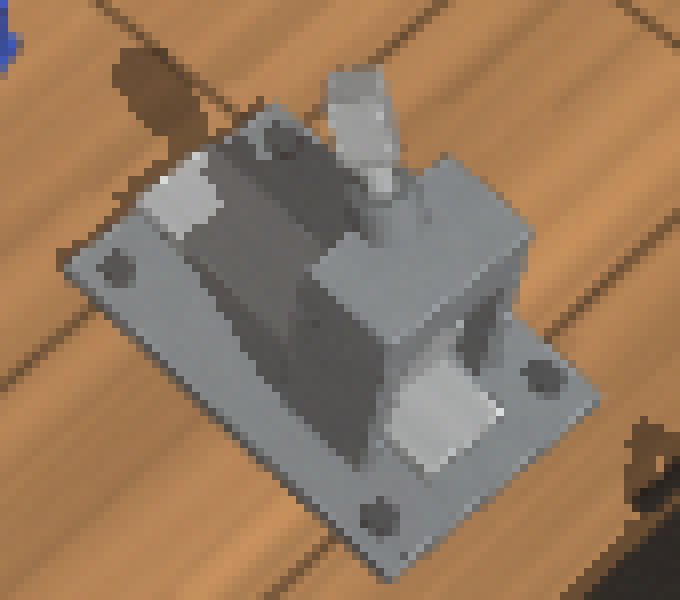

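View pics/c4.png

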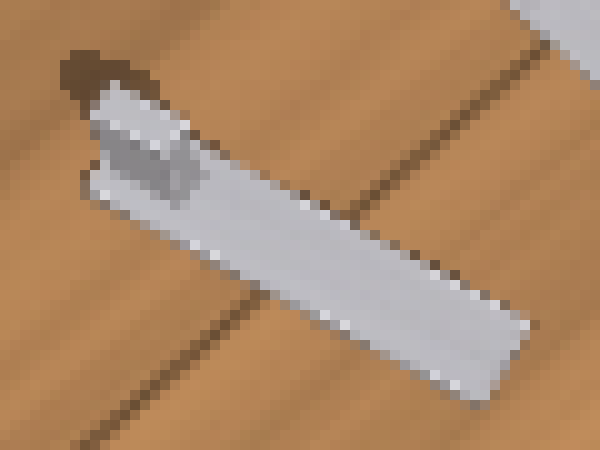

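```bash
cat > h.py <<'E'
import numpy as np,cv2
from scipy.optimize import least_squares
from cell import camera_params
P={n:camera_params(n) for n in("scene","top")}
def proj(n,X):
    p=P[n];X=np.atleast_2d(X);Y=(X-p["T"][:3,3])@p["T"][:3,:3]
    return np.c_[p["fx"]*Y[:,0]/Y[:,2]+p["cx"],p["fy"]*Y[:,1]/Y[:,2]+p["cy"]]
def place(q,L):
    c,s=np.cos(q[2]),np.sin(q[2]);L=np.atleast_2d(L)
    return np.c_[q[0]+c*L[:,0]-s*L[:,1],q[1]+s*L[:,0]+c*L[:,1],L[:,2]]
def fit(obs,q0):
    # obs: list cam, pts(px), local
    f=lambda q:np.concatenate([(proj(n,place(q,L))-u).ravel() for n,u,L in obs])
    return least_squares(f,q0,loss="soft_l1"),f
def cr(pts,off,s): return (np.array(pts,float))/s-0.5+np.array(off)
E
cat > fit.py <<'E'
from h import *
mm=1e-3
gt=("top",cr([(78,44),(392,60),(370,540),(52,535)],(190,105),8),np.array([(70,65,12),(70,-65,12),(-130,-65,12),(-130,65,12)])*mm)
gs=("scene",cr([(602,402),(388,574),(66,262),(272,105),(312,270),(388,342),(533,235),(447,155)],(285,175),8),np.array([(70,65,12),(70,-65,12),(-130,-65,12),(-130,65,12),(-20,-42,125),(30,-42,125),(30,42,125),(-20,42,125)])*mm)
for o in ([gt],[gs],[gt,gs]):
    r,f=fit(o,[.6,.1,0]); print("gate",r.x.round(4),np.degrees(r.x[2]).round(2),f(r.x).round(1))
ut=("top",cr([(52,75),(130,54),(240,405)],(320,135),8),np.array([(133,16,8),(133,-16,8),(-17,-16,8)])*mm)
us=("scene",cr([(532,322),(485,400),(85,190),(115,82),(190,122),(180,200)],(195,250),10),np.array([(133,16,8),(133,-16,8),(-17,-16,8),(-15,7,52),(15,7,52),(15,-7,8)])*mm)
for o in ([ut],[us],[ut,us]):
    r,f=fit(o,[.55,-.3,0.3]); print("grip",r.x.round(4),np.degrees(r.x[2]).round(2),f(r.x).round(1))
E
python3 fit.py
```

```text
gate [ 0.6718  0.1128 -0.051 ] -2.92 [-0.4 -0.   0.2 -0.3  0.2  0.8 -0.1 -0.3]
gate [ 0.6752  0.1126 -0.0609] -3.49 [ 0.3 -0.5 -0.1  0.8 -0.6  0.3  0.6 -0.7 -1.5 -0.1  0.1  1.2  0.5 -0.4
  0.1 -0.4]
gate [ 0.674   0.1128 -0.055 ] -3.15 [-0.3 -0.8  0.3 -0.9  0.1  0.2 -0.2 -1.1  0.1 -0.9 -0.2  0.5 -0.8  0.2
  0.2 -0.9 -1.7 -0.3 -0.1  1.   0.3 -0.7 -0.2 -0.7]
grip [ 0.5075 -0.2932  0.2884] 16.53 [ 0.2  0.1 -0.2 -0.1 -0.1 -0. ]
grip [ 0.5086 -0.2922  0.2949] 16.89 [ 0.2 -0.4 -0.2  0.3 -0.1 -0.1 -0.3 -0.4  0.1 -0.2  0.3  1. ]
grip [ 0.5082 -0.2924  0.2901] 16.62 [-0.1 -0.  -0.5 -0.3 -0.3 -0.3 -0.  -0.2 -0.5  0.4 -0.2 -0.2 -0.4 -0.5
 -0.  -0.2  0.1  1. ]
```

The two cameras agree to about 1 mm. The gate is at (0.674, 0.113) with yaw -3.2°. The gauge grip is at (0.508, -0.292) with yaw 16.7°. Next I'll write a planning helper and approach the gauge.

```bash
cat > plan.py <<'E'
import numpy as np,sys
from scipy.spatial.transform import Rotation as R
from cell import read_state
def state():
    s=read_state(); return s,R.from_euler("xyz",s["orientation"],degrees=True)
def show(target,yaw=None):
    s,r=state(); p=s["position"]
    d=r.inv().apply(np.array(target)-p)/0.03
    ax=r.apply([0,1,0]); xx=r.apply([1,0,0])
    print("t",round(s["t"],2),"pos",p.round(4),"rpy",s["orientation"].round(2),"F",s["ft_force"].round(1),"w",round(s["grip_width"],4))
    print("tool y",ax.round(3),"J",s["joints"].round(1))
    print("delta units",d.round(2), "turn units", None if yaw is None else round(-(yaw-s["orientation"][2])/5,2))
E
python3 -c "
from plan import *
show([.508,-.292,.2],-73.3)"
```

```text
t 0.7 pos [ 0.2265 -0.5825  0.3039] rpy [-9.000e+01 -1.000e-02 -6.875e+01] F [0.3 0.8 0.1] w 0.0856
tool y [ 0. -0. -1.] J [-74.8  28.1  89.3  -0.   62.5  -6.1]
delta units [-5.63  3.46 12.26] turn units 0.91
```

Emit:
move_arm:
  targets:
    - [0,0,0,0.91,0]
    - [-0.38,0,0.97,0,0]
    - [-0.38,0,0.97,0,0]
    - [-0.38,0,0.97,0,0]
    - [-0.38,0,0.97,0,0]
    - [-0.38,0,0.97,0,0]
    - [-0.38,0,0.97,0,0]
    - [-0.38,0,0.97,0,0]
    - [-0.38,0,0.97,0,0]
    - [-0.38,0,0.97,0,0]
    - [-0.38,0,0.97,0,0]

```text
t: 2.08
position: [0.4792, -0.386, 0.3042]
orientation: [-90.0, -0.1, -73.7]
ft_force: [-0.3, -0.5, 0.3]
grip_width: 0.0854
```

```bash
python3 -c "
from plan import *
show([.508,-.292,.15],-73.3)"
```

```text
t 2.08 pos [ 0.4792 -0.386   0.3042] rpy [-8.999e+01 -8.000e-02 -7.368e+01] F [-0.3 -0.5  0.3] w 0.0854
tool y [ 0.001 -0.001 -1.   ] J [-45.   27.3  90.8  -0.   61.9  28.7]
delta units [-2.74  5.14  1.8 ] turn units -0.08
```

Emit:
move_arm:
  targets:
    - [-0.6,0.8,0.4,-0.08,0]
    - [-0.6,0.8,0.4,0,0]
    - [-0.6,0.8,0.4,0,0]
    - [-0.6,0.8,0.4,0,0]
    - [-0.3,0.8,0.2,0,0]
    - [0,0.8,0,0,0]
    - [0,0,0,0,0]

```text
t: 2.95
position: [0.5109, -0.2886, 0.1567]
orientation: [-89.9, -0.2, -73.1]
ft_force: [0.5, 0.3, 0.3]
grip_width: 0.0854
```

Run:
```python
from plan import *
show([.508,-.292,.088],-73.3)
from cell import *
import cv2
s=cv2.cvtColor(snapshot("scene"),cv2.COLOR_RGB2BGR);t=cv2.cvtColor(snapshot("top"),cv2.COLOR_RGB2BGR)
from h import *
L=np.array([(133,16,8),(133,-16,8),(-17,-16,8),(-17,16,8)])*1e-3
G=np.array([(15,7,52),(15,-7,52),(-15,-7,52),(-15,7,52)])*1e-3
q=[.508,-.2923,np.radians(16.7)]
S=4
o=[]
for n,i in(("scene",s),("top",t)):
    i=cv2.resize(i,None,fx=S,fy=S,interpolation=cv2.INTER_NEAREST)
    for A in(L,G): cv2.polylines(i,[((proj(n,place(q,A))+.5)*S).astype(int)],True,(0,255,0),1)
    c=(proj(n,place(q,[[.05,0,.03]]))[0]*S).astype(int)
    o.append(i[c[1]-200:c[1]+200,c[0]-200:c[0]+200])
cv2.imwrite("pics/ov1.png",np.hstack(o))
```

```text
t 2.95 pos [ 0.5109 -0.2886  0.1567] rpy [-89.91  -0.22 -73.07] F [0.5 0.3 0.3] w 0.0854
tool y [ 0.003 -0.003 -1.   ] J [-3.590e+01  3.550e+01  1.027e+02 -1.000e-01  4.160e+01  3.720e+01]
delta units [ 0.07  2.29 -0.13] turn units 0.05
```

View pics/ov1.png

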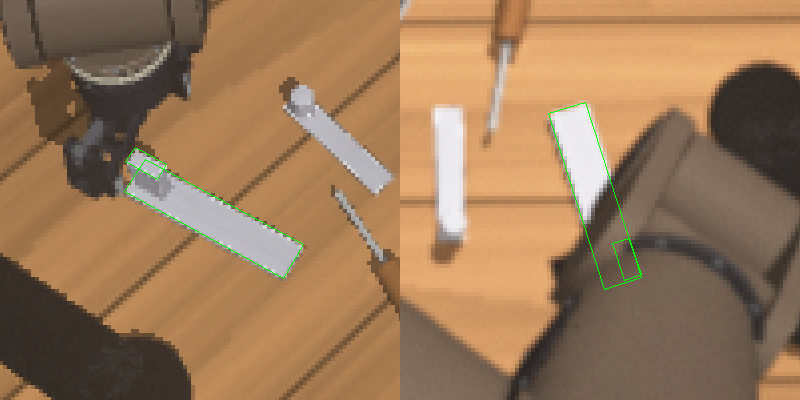

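The overlay fits the gauge in both views, so I'll descend, close and then lift.

Emit:
move_arm:
  targets:
    - [0.07,0.8,-0.13,0.05,0]
    - [0,0.8,0,0,0]
    - [0,0.6,0,0,0]
    - [0,0,0,0,0]

```text
t: 3.55
position: [0.5103, -0.2948, 0.0957]
orientation: [-89.5, -0.7, -73.4]
ft_force: [-0.1, 0.7, 0.6]
grip_width: 0.0853
```

Run:
```python
from plan import *
show([.508,-.2923,.087],-73.3)
```

```text
t 3.55 pos [ 0.5103 -0.2948  0.0957] rpy [-89.51  -0.74 -73.4 ] F [-0.1  0.7  0.6] w 0.0853
tool y [ 0.012 -0.01  -1.   ] J [-3.640e+01  4.090e+01  1.044e+02 -1.000e-01  3.390e+01  3.710e+01]
delta units [-0.11  0.29 -0.05] turn units -0.02
```

Emit:
move_arm:
  targets:
    - [-0.11,0.26,-0.05,0,0]
    - [0,0,0,0,150]
    - [0,0,0,0,255]
    - [0,0,0,0,255]
    - [0,0,0,0,255]
    - [0,0,0,0,255]
    - [0,0,0,0,255]

```text
t: 4.42
position: [0.5086, -0.2924, 0.0901]
orientation: [-89.4, -0.9, -73.4]
ft_force: [-0.2, -0.4, 0.6]
grip_width: 0.013
```

Run:
```python
from plan import *
show([.508,-.2923,.087],-73.3)
```

```text
t 4.42 pos [ 0.5086 -0.2924  0.0901] rpy [-89.39  -0.9  -73.39] F [-0.2 -0.4  0.6] w 0.013
tool y [ 0.015 -0.012 -1.   ] J [-3.63e+01  4.12e+01  1.05e+02 -1.00e-01  3.27e+01  3.71e+01]
delta units [-0.01  0.1  -0.02] turn units -0.02
```

Emit:
move_arm:
  targets:
    - [0,-0.5,0,0,255]
    - [0,-0.8,0,0,255]
    - [0,-0.8,0,0,255]
    - [0,-0.8,0,0,255]
    - [0,-0.8,0,0,255]
    - [0,0,0,0.99,255]
    - [0,0,0,0.99,255]
    - [0,0,0,0.99,255]
    - [0,0,0,0.99,255]

```text
t: 5.55
position: [0.5062, -0.2906, 0.2119]
orientation: [-89.0, -0.7, -93.8]
ft_force: [-0.6, -0.8, -2.3]
grip_width: 0.013
```

Run:
```python
from plan import *
show([.46,.1245,.2],-93.15)
```

```text
t 5.55 pos [ 0.5062 -0.2906  0.2119] rpy [-89.    -0.73 -93.79] F [-0.6 -0.8 -2.3] w 0.013
tool y [ 0.017 -0.014 -1.   ] J [-3.630e+01  3.070e+01  1.013e+02 -1.000e-01  4.680e+01  5.750e+01]
delta units [-13.71   0.18  -2.45] turn units -0.13
```

Emit:
move_arm:
  targets:
    - [-0.8,0,-0.2,-0.13,255]
    - [-0.9,0,-0.2,0,255]
    - [-0.9,0,-0.2,0,255]
    - [-0.9,0,-0.2,0,255]
    - [-0.9,0,-0.2,0,255]
    - [-0.9,0,-0.2,0,255]
    - [-0.9,0,-0.2,0,255]
    - [-0.9,0,-0.2,0,255]
    - [-0.9,0,-0.2,0,255]
    - [-0.9,0,-0.2,0,255]
    - [-0.9,0,-0.2,0,255]
    - [-0.9,0,-0.2,0,255]
    - [-0.9,0,0,0,255]
    - [-0.9,0,0,0,255]
    - [-0.9,0,0,0,255]
    - [0,0,0,0,255]

```text
t: 7.55
position: [0.4537, 0.1274, 0.2176]
orientation: [-88.4, -0.8, -93.3]
ft_force: [-0.1, -0.8, -1.9]
grip_width: 0.0132
```

Run:
```python
from plan import *
show([.46,.1246,.116],-93.15)
```

```text
t 7.55 pos [0.4537 0.1274 0.2176] rpy [-88.41  -0.85 -93.32] F [-0.1 -0.8 -1.9] w 0.0132
tool y [ 0.027 -0.016 -1.   ] J [  8.1  22.6 116.4  -1.8  39.6 102.8]
delta units [0.03 3.39 0.12] turn units -0.03
```

Emit:
move_arm:
  targets:
    - [0.03,0.8,0.12,-0.03,255]
    - [0,0.8,0,0,255]
    - [0,0.8,0,0,255]
    - [0,0.7,0,0,255]
    - [0,0,0,0,255]

```text
t: 8.18
position: [0.4662, 0.1228, 0.1303]
orientation: [-87.1, -0.6, -93.2]
ft_force: [-0.6, -0.4, -2.2]
grip_width: 0.0134
```

```bash
cat > ov.py <<'E'
from plan import *
from h import *
from cell import *
def look(name,c,half,S,draw=()):
    o=[]
    for n in("scene","top"):
        i=cv2.cvtColor(snapshot(n),cv2.COLOR_RGB2BGR)
        i=cv2.resize(i,None,fx=S,fy=S,interpolation=cv2.INTER_NEAREST)
        for A in draw: cv2.polylines(i,[((proj(n,A)+.5)*S).astype(int)],True,(0,255,0),1)
        k=(proj(n,[c])[0]*S).astype(int); k=np.clip(k,half,[512*S-half,384*S-half])
        o.append(i[k[1]-half:k[1]+half,k[0]-half:k[0]+half])
    cv2.imwrite(name,np.hstack(o))
Q=[.674,.1128,np.radians(-3.15)]
def gw(x,y,z): return place(Q,[[x/1000,y/1000,z/1000]])[0]
E
python3 - <<'E'
from ov import *
s,r=state()
show(np.r_[gw(-175,0,0)[:2],.1105],-93.15)
look("pics/a1.png",gw(-60,0,60),200,4)
E
```

```text
t 8.18 pos [0.4662 0.1228 0.1303] rpy [-87.12  -0.65 -93.16] F [-0.6 -0.4 -2.2] w 0.0134
tool y [ 0.05  -0.014 -0.999] J [  7.3  32.  119.5  -2.7  25.8 102.9]
delta units [-0.06  0.71  1.07] turn units -0.0
```

View pics/a1.png

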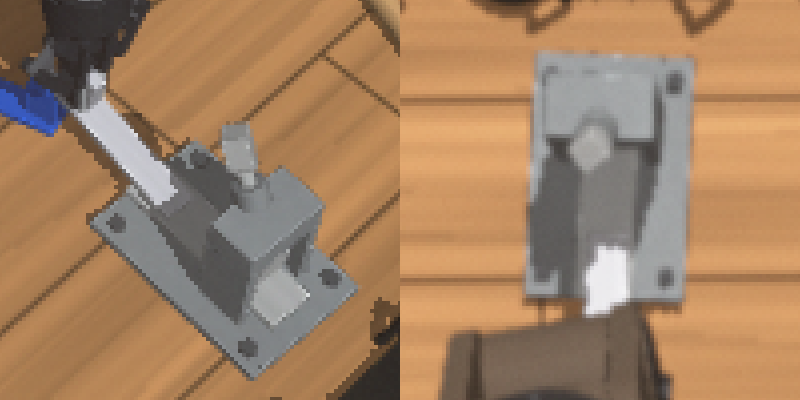

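Run:
```python
from ov import *
show(np.r_[gw(-157,0,0)[:2],.1125],-93.15)
```

```text
t 8.28 pos [0.4656 0.1228 0.1302] rpy [-87.2   -0.66 -93.17] F [ 0.5  0.2 -1.2] w 0.0137
tool y [ 0.048 -0.014 -0.999] J [  7.4  32.  119.5  -2.7  25.9 102.9]
delta units [-0.06  0.67  1.69] turn units -0.0
```

Emit:
move_arm:
  targets:
    - [-0.03,0,0.8,0,255]
    - [-0.03,0,0.85,0,255]
    - [0,0.3,0,0,255]
    - [0,0.3,0,0,255]
    - [0,0,0,0,255]

```text
t: 8.9
position: [0.5149, 0.1198, 0.115]
orientation: [-87.3, -0.7, -93.2]
ft_force: [1.4, 0.9, 1.4]
grip_width: 0.0136
```

Run:
```python
from ov import *
show(np.r_[gw(-157,0,0)[:2],.1115],-93.15)
look("pics/a2.png",gw(-60,0,60),200,4)
```

```text
t 8.9 pos [0.5149 0.1198 0.115 ] rpy [-87.28  -0.68 -93.22] F [1.4 0.9 1.4] w 0.0136
tool y [ 0.047 -0.015 -0.999] J [  6.3  35.8 113.4  -2.4  28.2 101.6]
delta units [-0.06  0.12  0.07] turn units -0.01
```

View pics/a2.png

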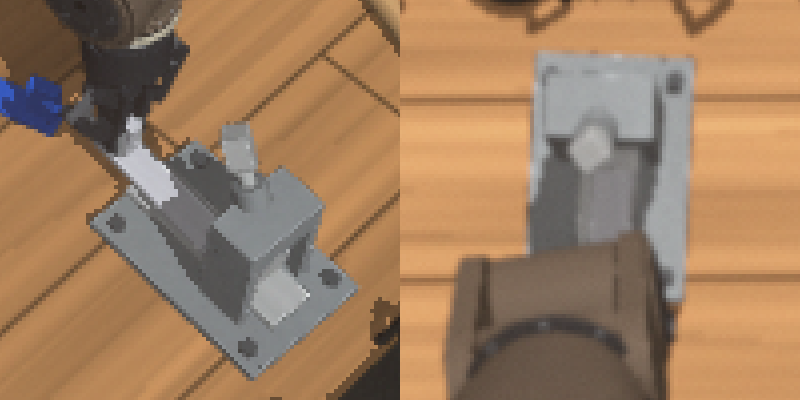

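Emit:
move_arm:
  targets:
    - [-0.05,0.1,0,0,255]
    - [0,0,0,0,255]

```text
t: 9.25
position: [0.5142, 0.1211, 0.1126]
orientation: [-87.4, -0.7, -93.3]
ft_force: [1.4, -1.9, 2.0]
grip_width: 0.0131
```

Run:
```python
from ov import *
show(np.r_[gw(-157,0,0)[:2],.1115],-93.15)
S=10
for n in ("scene",):
    i=snapshot(n)[:,:,::-1]; k=proj(n,[gw(-60,0,40)])[0].astype(int)
    c=i[k[1]-30:k[1]+25,k[0]-40:k[0]+35]
    c=np.clip(c.astype(float)*1.5,0,255).astype(np.uint8)
    cv2.imwrite("pics/a3.png",cv2.resize(c,None,fx=S,fy=S,interpolation=cv2.INTER_NEAREST))
```

```text
t 9.25 pos [0.5142 0.1211 0.1126] rpy [-87.36  -0.7  -93.28] F [ 1.4 -1.9  2. ] w 0.0131
tool y [ 0.045 -0.015 -0.999] J [  6.5  36.1 113.5  -2.4  28.  101.9]
delta units [-0.02  0.04  0.1 ] turn units -0.03
```

View pics/a3.png

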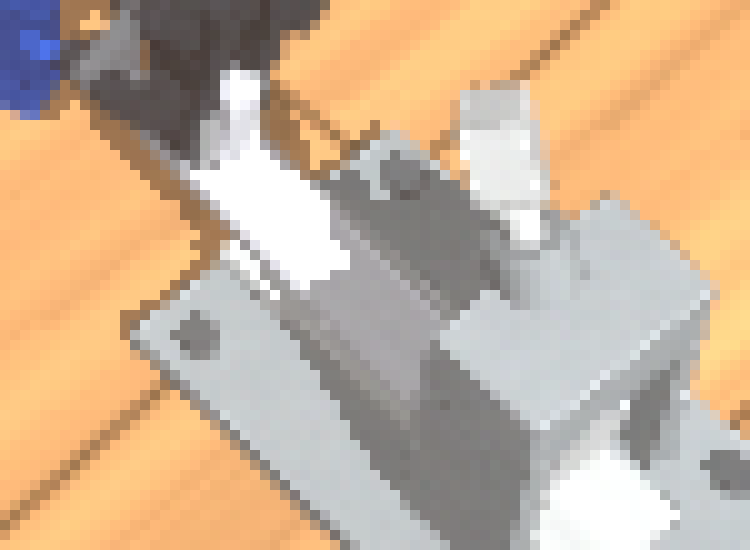

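Emit:
move_arm:
  targets:
    - [0,0,0,0,170]
    - [0,0,0,0,170]
    - [0,0,0,0,170]

```text
t: 9.68
position: [0.5136, 0.1212, 0.1124]
orientation: [-87.5, -0.7, -93.2]
ft_force: [-0.3, -0.0, -0.3]
grip_width: 0.0287
```

Run:
```python
from ov import *
show(np.r_[gw(-157,0,0)[:2],.1115],-93.15)
S=10
for n in ("scene",):
    i=snapshot(n)[:,:,::-1]; k=proj(n,[gw(-60,0,40)])[0].astype(int)
    c=i[k[1]-30:k[1]+25,k[0]-40:k[0]+35]
    c=np.clip(c.astype(float)*1.5,0,255).astype(np.uint8)
    cv2.imwrite("pics/a4.png",cv2.resize(c,None,fx=S,fy=S,interpolation=cv2.INTER_NEAREST))
```

```text
t 9.68 pos [0.5136 0.1212 0.1124] rpy [-87.47  -0.72 -93.24] F [-0.3 -0.  -0.3] w 0.0287
tool y [ 0.043 -0.015 -0.999] J [  6.5  36.1 113.5  -2.4  28.1 101.8]
delta units [-0.02  0.03  0.12] turn units -0.02
```

View pics/a4.png

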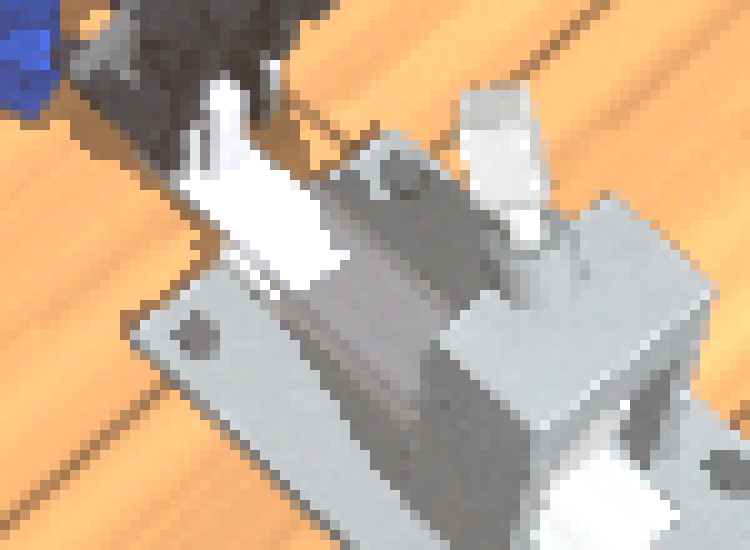

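Emit:
move_arm:
  targets:
    - [0,0,0,0,255]
    - [0,0,0,0,255]
    - [0,0,0,0,255]
    - [0,0,0,0,255]

```text
t: 10.22
position: [0.5137, 0.1212, 0.1125]
orientation: [-87.5, -0.7, -93.2]
ft_force: [-0.4, -0.3, 1.1]
grip_width: 0.0132
```

Run:
```python
from ov import *
show(np.r_[gw(-108,0,0)[:2],.1122],-93.15)
```

```text
t 10.22 pos [0.5137 0.1212 0.1125] rpy [-87.46  -0.71 -93.23] F [-0.4 -0.3  1.1] w 0.0132
tool y [ 0.044 -0.015 -0.999] J [  6.5  36.1 113.5  -2.4  28.1 101.8]
delta units [-0.02  0.09  1.75] turn units -0.02
```

Emit:
move_arm:
  targets:
    - [0,0.02,0.4,0,255]
    - [0,0.02,0.4,0,255]
    - [0,0.02,0.4,0,255]
    - [0,0,0,0,255]

```text
t: 10.72
position: [0.5492, 0.1192, 0.1126]
orientation: [-87.7, -0.8, -93.2]
ft_force: [2.2, 0.3, 1.2]
grip_width: 0.0132
```

Run:
```python
from ov import *
show(np.r_[gw(-108,0,0)[:2],.1122],-93.15)
look("pics/a5.png",gw(-60,0,60),200,4)
```

```text
t 10.72 pos [0.5492 0.1192 0.1126] rpy [-87.71  -0.75 -93.2 ] F [2.2 0.3 1.2] w 0.0132
tool y [ 0.039 -0.015 -0.999] J [  5.9  37.7 108.5  -2.1  31.6 100.8]
delta units [-0.02  0.04  0.56] turn units -0.01
```

View pics/a5.png

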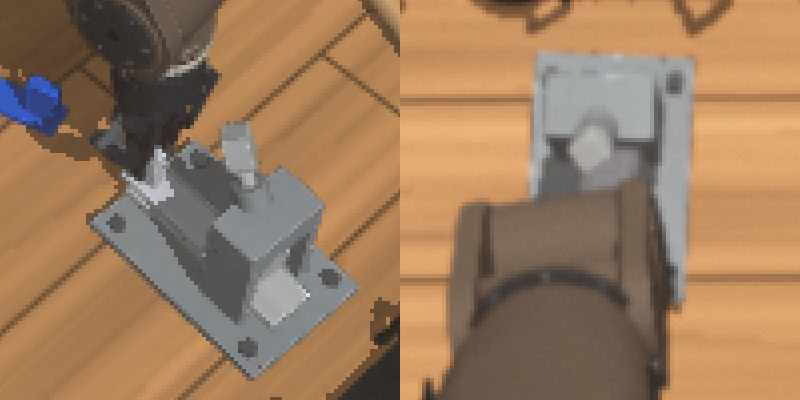

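Emit:
move_arm:
  targets:
    - [0,0.02,0.3,0,255]
    - [0,0.02,0.32,0,255]
    - [0,0,0,0,255]

```text
t: 11.2
position: [0.5654, 0.1184, 0.1128]
orientation: [-88.0, -0.8, -93.2]
ft_force: [1.8, -0.2, 0.8]
grip_width: 0.0133
```

Run:
```python
from ov import *
show(np.r_[gw(-108,0,0)[:2],.1122],-93.15)
S=8
for n in ("scene",):
    i=snapshot(n)[:,:,::-1]; k=proj(n,[gw(-30,0,60)])[0].astype(int)
    c=i[k[1]-35:k[1]+35,k[0]-45:k[0]+45]
    c=np.clip(c.astype(float)*1.2,0,255).astype(np.uint8)
    cv2.imwrite("pics/a6.png",cv2.resize(c,None,fx=S,fy=S,interpolation=cv2.INTER_NEAREST))
```

```text
t 11.2 pos [0.5654 0.1184 0.1128] rpy [-87.98  -0.79 -93.16] F [ 1.8 -0.2  0.8] w 0.0133
tool y [ 0.034 -0.016 -0.999] J [  5.6  38.6 106.1  -2.   33.5 100.4]
delta units [-0.01  0.02  0.02] turn units -0.0
```

View pics/a6.png

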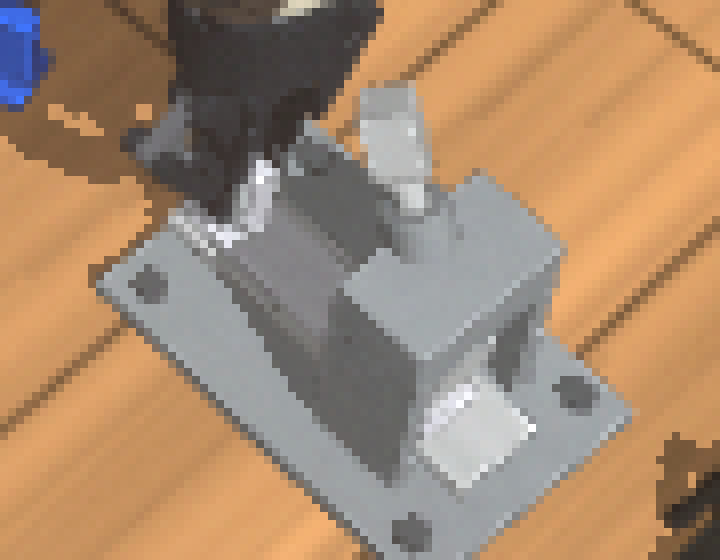

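Run:
```python
from ov import *
k=proj("scene",[gw(-30,0,60)])[0].astype(int)
for x in(19,23,27,31,50):
  for z in (20,28):
    print(x,z,((proj("scene",[gw(x,y,z) for y in(-16,0,16)])+.5-k+[45,35])*8).round().tolist())
```

```text
19 20 [[417.0, 433.0], [443.0, 411.0], [470.0, 389.0]]
19 28 [[419.0, 425.0], [446.0, 402.0], [472.0, 380.0]]
23 20 [[423.0, 440.0], [450.0, 418.0], [477.0, 396.0]]
23 28 [[426.0, 431.0], [452.0, 409.0], [479.0, 387.0]]
27 20 [[430.0, 446.0], [457.0, 424.0], [483.0, 402.0]]
27 28 [[432.0, 437.0], [459.0, 415.0], [486.0, 393.0]]
31 20 [[437.0, 453.0], [464.0, 430.0], [490.0, 408.0]]
31 28 [[439.0, 444.0], [466.0, 421.0], [493.0, 399.0]]
50 20 [[469.0, 483.0], [496.0, 460.0], [523.0, 438.0]]
50 28 [[472.0, 474.0], [499.0, 452.0], [525.0, 429.0]]
```

Run:
```python
from ov import *
i=snapshot("scene")[:,:,::-1]; k=proj("scene",[gw(-30,0,60)])[0].astype(int)
x0=k[0]-45+48;y0=k[1]-35+42
c=i[y0:y0+22,x0:x0+24].astype(float)
c=np.clip((c-90)*1.7,0,255).astype(np.uint8)
S=25
c=cv2.resize(c,None,fx=S,fy=S,interpolation=cv2.INTER_NEAREST)
for x,col in((19,(0,0,255)),(23,(0,255,0)),(27,(255,0,0)),(31,(0,255,255))):
    for z in(20,28):
        p=((proj("scene",[gw(x,y,z) for y in(-16,16)])+.5-[x0,y0])*S).astype(int)
        cv2.line(c,tuple(map(int,p[0])),tuple(map(int,p[1])),col,1)
cv2.imwrite("pics/a7.png",c)
```

View pics/a7.png

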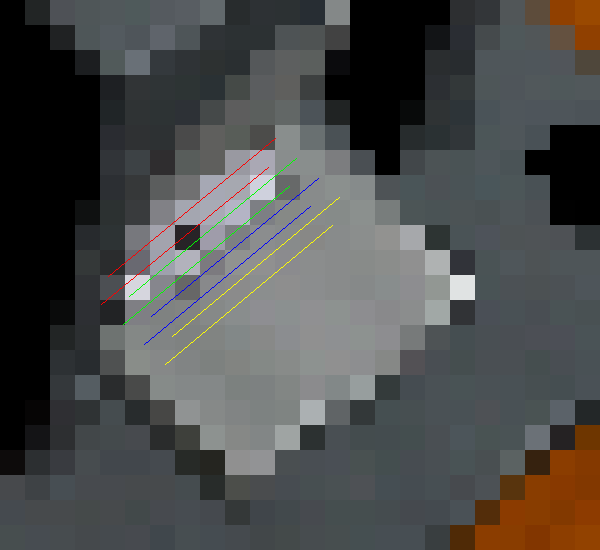

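The tip shows about 4 mm past the jaw's far side. I'll push 4 mm more for margin and then let go.

Emit:
move_arm:
  targets:
    - [0,0.01,0.17,0,255]
    - [0,0,0,0,255]
    - [0,0,0,0,160]
    - [0,0,0,0,160]
    - [0,0,0,0,160]

```text
t: 11.92
position: [0.5684, 0.1181, 0.1121]
orientation: [-88.3, -0.8, -93.1]
ft_force: [0.2, -0.2, -0.1]
grip_width: 0.0321
```

Run:
```python
from ov import *
show(np.r_[gw(-160,0,0)[:2],.35],-93.15)
i=snapshot("scene")[:,:,::-1]; k=proj("scene",[gw(-30,0,60)])[0].astype(int)
x0=k[0]-45+48;y0=k[1]-35+42
c=i[y0:y0+22,x0:x0+24].astype(float)
c=np.clip((c-90)*1.7,0,255).astype(np.uint8)
S=25
c=cv2.resize(c,None,fx=S,fy=S,interpolation=cv2.INTER_NEAREST)
cv2.imwrite("pics/a8.png",c)
```

```text
t 11.93 pos [0.5684 0.1181 0.1121] rpy [-88.26  -0.83 -93.14] F [ 0.2 -0.2 -0.1] w 0.0321
tool y [ 0.029 -0.016 -0.999] J [  5.6  38.8 105.6  -1.9  34.  100.3]
delta units [ 0.1  -7.98 -1.57] turn units 0.0
```

View pics/a8.png

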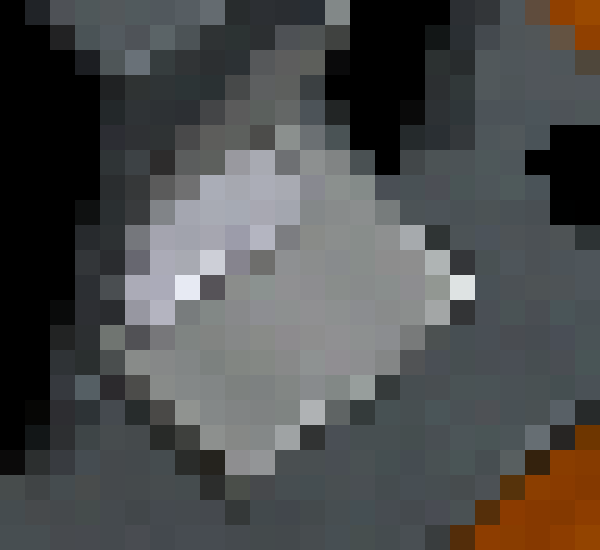

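Emit:
move_arm:
  targets:
    - [0,-0.4,0,0,160]
    - [0,-0.8,0,0,160]
    - [0,-0.9,0,0,160]
    - [0,-1,-0.2,0,160]
    - [0,-1,-0.2,0,160]
    - [0,-1,-0.2,0,160]
    - [0,-1,-0.2,0,160]
    - [0,-1,0,0,160]
    - [0,0,0,0,160]

```text
t: 13.1
position: [0.5358, 0.123, 0.3374]
orientation: [-88.1, -0.8, -93.1]
ft_force: [-0.2, -0.3, -0.1]
grip_width: 0.0319
```

Run:
```python
from ov import *
show(np.r_[gw(-160,0,0)[:2],.35],-93.15)
look("pics/b1.png",gw(-20,0,100),200,5)
```

```text
t 13.1 pos [0.5358 0.123  0.3374] rpy [-88.08  -0.79 -93.14] F [-0.2 -0.3 -0.1] w 0.0319
tool y [ 0.033 -0.016 -0.999] J [  6.4  19.6  98.2  -1.3  60.5 100.1]
delta units [ 0.09 -0.44 -0.7 ] turn units 0.0
```

View pics/b1.png

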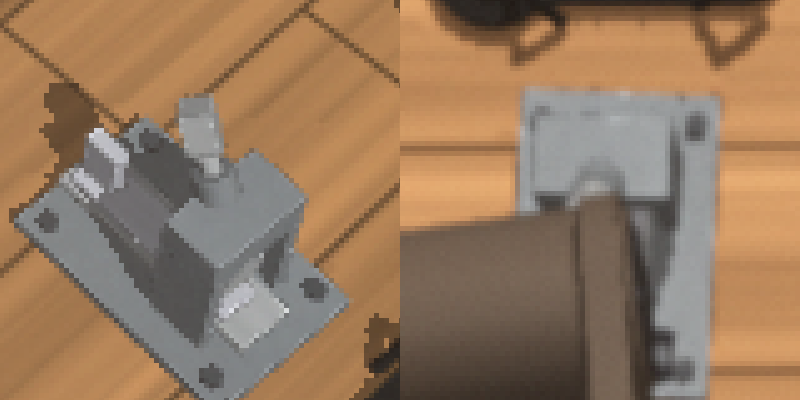

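The gauge is flat and free, with its tip out. The interface has no tilt command, so I'll see how the controller trades orientation at the reach limit, high over the table in clear air.

Emit:
move_arm:
  targets:
    - [0.45,-0.4,0.8,0,100]
    - [0.45,-0.4,1,0,100]
    - [0.45,-0.4,1,0,100]
    - [0.45,-0.4,1,0,100]
    - [0.45,-0.4,1,0,100]
    - [0.45,-0.4,1,0,100]
    - [0.45,-0.4,1,0,100]
    - [0.45,-0.4,1,0,100]
    - [0.45,-0.4,1,0,100]
    - [0.45,-0.4,1,0,100]
    - [0.45,-0.4,1,0,100]
    - [0.45,-0.4,1,0,100]

```text
t: 14.7
position: [0.8785, -0.0562, 0.4711]
orientation: [-89.9, -0.8, -93.1]
ft_force: [0.9, -0.7, 0.2]
grip_width: 0.052
```

Run:
```python
from ov import *
show(np.r_[gw(-160,0,0)[:2],.35],-93.15)
```

```text
t 14.7 pos [ 0.8785 -0.0562  0.4711] rpy [-89.88  -0.83 -93.07] F [ 0.9 -0.7  0.2] w 0.052
tool y [ 0.001 -0.015 -1.   ] J [ -7.8  55.4  11.1  -0.9 113.3  84.9]
delta units [ -5.33   3.93 -12.45] turn units 0.02
```

Now I'll push outward a few rows past the limit.

Emit:
move_arm:
  targets:
    - [0,0,1,0,100]
    - [0,0,1,0,100]
    - [0,0,1,0,100]

```text
t: 15.08
position: [0.9107, -0.0591, 0.4346]
orientation: [-88.2, -0.8, -93.1]
ft_force: [1.0, 0.5, 1.3]
grip_width: 0.0519
```

Run:
```python
from ov import *
show(np.r_[gw(-160,0,0)[:2],.35],-93.15)
```

```text
t 15.07 pos [ 0.9107 -0.0591  0.4346] rpy [-88.17  -0.82 -93.15] F [1.  0.5 1.3] w 0.0519
tool y [ 0.031 -0.016 -0.999] J [ -7.7  61.5   2.7  -0.7 113.9  85.1]
delta units [ -5.33   2.31 -13.61] turn units 0.0
```

Emit:
move_arm:
  targets:
    - [0,-1,1,0,100]
    - [0,-1,1,0,100]
    - [0,-1,1,0,100]

```text
t: 15.45
position: [0.8982, -0.0559, 0.4872]
orientation: [-84.0, -0.9, -93.1]
ft_force: [0.7, 0.8, 0.1]
grip_width: 0.0518
```

Run:
```python
from ov import *
show(np.r_[gw(-160,0,0)[:2],.35],-93.15)
```

```text
t 15.45 pos [ 0.8982 -0.0559  0.4872] rpy [-84.01  -0.89 -93.13] F [0.7 0.8 0.1] w 0.0518
tool y [ 0.103 -0.021 -0.994] J [ -7.7  58.2   2.7  -0.4 113.1  85.2]
delta units [ -5.28   3.1  -13.5 ] turn units 0.0
```

It works: pushing outward and up at the limit tilts the tool by about 1.4° per row in the direction I need. I'll continue.

Emit:
move_arm:
  targets:
    - [0,-1,1,0,100]
    - [0,-1,1,0,100]
    - [0,-1,1,0,100]
    - [0,-1,1,0,100]
    - [0,-1,1,0,100]
    - [0,-1,1,0,100]

```text
t: 16.2
position: [0.8606, -0.0496, 0.5948]
orientation: [-75.8, -1.0, -93.1]
ft_force: [0.2, 0.6, -0.4]
grip_width: 0.0516
```

Run:
```python
from ov import *
show(np.r_[gw(-160,0,0)[:2],.35],-93.15)
```

```text
t 16.2 pos [ 0.8606 -0.0496  0.5948] rpy [-75.85  -1.01 -93.14] F [ 0.2  0.6 -0.4] w 0.0516
tool y [ 0.243 -0.03  -0.97 ] J [ -7.7  51.2   2.8   0.2 111.9  85.4]
delta units [ -5.21   4.93 -13.45] turn units 0.0
```

Emit:
move_arm:
  targets:
    - [0,-1,1,0,100]
    - [0,-1,1,0,100]
    - [0,-1,1,0,100]
    - [0,-1,1,0,100]
    - [0,-1,1,0,100]
    - [0,-1,1,0,100]
    - [0,0,0,0,100]

```text
t: 17.08
position: [0.8085, -0.0429, 0.6981]
orientation: [-67.9, -1.1, -93.2]
ft_force: [-0.1, -0.2, 0.1]
grip_width: 0.0517
```

```bash
cat >> ov.py <<'E'
def axis():
    c,s=np.cos(Q[2]),np.sin(Q[2]); a=np.radians(25)
    return np.array([-np.sin(a)*c,-np.sin(a)*s,np.cos(a)])
def tcp_for(along): # TCP so that point `along` m ahead of it sits at screw head centre
    return gw(-36,0,174)+axis()*along
def err():
    s,r=state(); print("tilt err deg",np.degrees(np.arccos(np.clip(r.apply([0,1,0])@-axis(),-1,1))).round(2),"want y",(-axis()).round(3))
E
python3 - <<'E'
from ov import *
print(tcp_for(.054))
show(tcp_for(.154),-93.15);err()
E
```

```text
[0.61526749 0.11603225 0.22294062]
t 17.07 pos [ 0.8085 -0.0429  0.6981] rpy [-67.93  -1.08 -93.17] F [-0.1 -0.2  0.1] w 0.0517
tool y [ 0.374 -0.038 -0.927] J [ -7.9  44.1   2.7   0.8 111.   85.5]
delta units [ -5.18   8.73 -12.32] turn units -0.0
tilt err deg 3.1 want y [ 0.422 -0.023 -0.906]
```

Emit:
move_arm:
  targets:
    - [-0.37,0.62,-0.88,0,100]
    - [-0.37,0.62,-0.88,0,100]
    - [-0.37,0.62,-0.88,0,100]
    - [-0.37,0.62,-0.88,0,100]
    - [-0.37,0.62,-0.88,0,100]
    - [-0.37,0.62,-0.88,0,100]
    - [-0.37,0.62,-0.88,0,100]
    - [-0.37,0.62,-0.88,0,100]
    - [-0.37,0.62,-0.88,0,100]
    - [-0.37,0.62,-0.88,0,100]
    - [-0.37,0.62,-0.88,0,100]
    - [0,0,0,0,100]

```text
t: 18.58
position: [0.6266, 0.0823, 0.3904]
orientation: [-68.7, -1.1, -93.2]
ft_force: [-0.3, -0.6, 0.0]
grip_width: 0.052
```

Run:
```python
from ov import *
show(tcp_for(.154),-93.15);err()
look("pics/b2.png",gw(-20,0,100),200,5)
```

```text
t 18.57 pos [0.6266 0.0823 0.3904] rpy [-68.67  -1.11 -93.19] F [-0.3 -0.6  0. ] w 0.052
tool y [ 0.362 -0.038 -0.931] J [ 2.4 19.5 91.7 -4.1 47.7 97.6]
delta units [-1.15  1.69 -2.64] turn units -0.01
tilt err deg 3.82 want y [ 0.422 -0.023 -0.906]
```

View pics/b2.png

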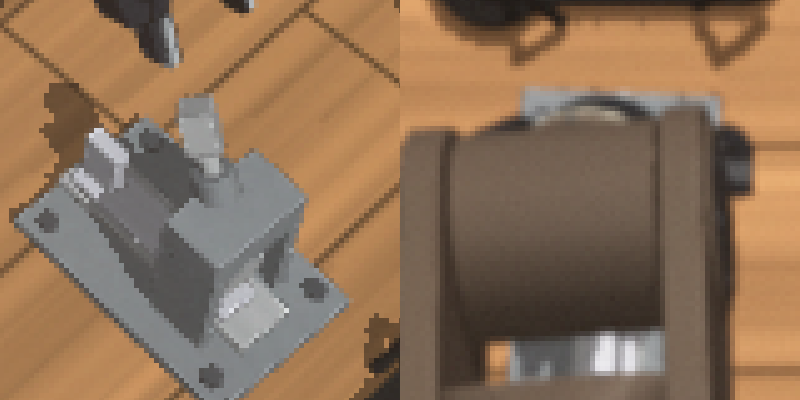

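```bash
cat > head.py <<'E'
from ov import *
def head(th):
    c,s=np.cos(Q[2]),np.sin(Q[2]);G=np.array([[c,-s,0],[s,c,0],[0,0,1]])
    A=G@R.from_euler("y",-25,degrees=True).as_matrix()@R.from_euler("z",-th,degrees=True).as_matrix()
    v=np.array([(x,y,z) for z in(-16,16) for x,y in((11,11),(11,-11),(-11,-11),(-11,11))])*1e-3
    return gw(-36,0,174)+v@A.T
def draw(img,n,th,off,S,col=(0,255,0),hide=True):
    V=head(th);p=(proj(n,V)+.5-off)*S
    cam=P[n]["T"][:3,3]
    F=[(0,1,2,3),(4,5,6,7)]+[(i,(i+1)%4,(i+1)%4+4,i+4) for i in range(4)]
    cen=V.mean(0)
    for f in F:
        fc=V[list(f)].mean(0)
        if (fc-cen)@(cam-fc)>0: cv2.polylines(img,[p[list(f)].astype(int)],True,col,1)
E
python3 - <<'E'
from head import *
S=10;rows=[]
for n in("scene","top"):
    i=cv2.imread(f"pics/{n}0raw.png");k=proj(n,[gw(-36,0,174)])[0].astype(int);h=10 if n=="top" else 13
    h=13
    o=[]
    for th in(25,40,55,70):
        c=cv2.resize(i[k[1]-h:k[1]+h,k[0]-7:k[0]+8],None,fx=S,fy=S,interpolation=cv2.INTER_NEAREST)
        draw(c,n,th,k-[7,h],S);o.append(c)
    o.append(cv2.resize(i[k[1]-h:k[1]+h,k[0]-7:k[0]+8],None,fx=S,fy=S,interpolation=cv2.INTER_NEAREST))
    rows.append(np.hstack(o))
cv2.imwrite("pics/b3.png",np.vstack(rows))
E
```

```text
(no output)
```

View pics/b3.png

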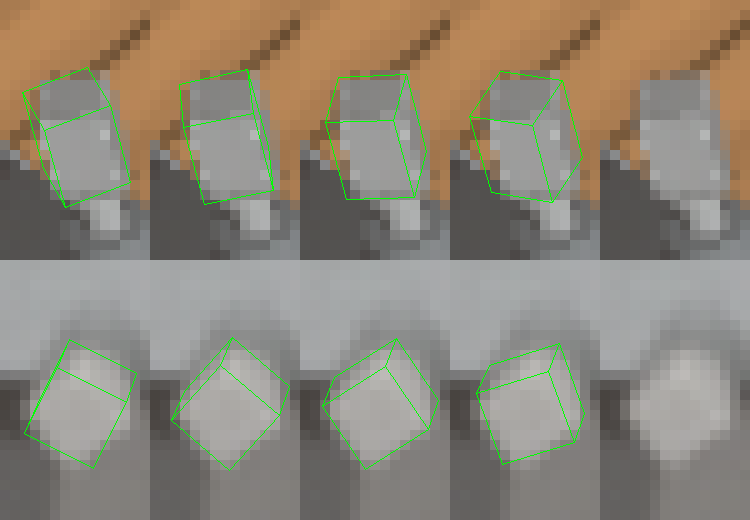

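The screw is at about 48° (0.84 rad). One stroke of about 181° should be enough if I pre-turn the tool by -222°. First I'll go to the standoff.

Emit:
move_arm:
  targets:
    - [-0.38,0.55,-0.88,0,60]
    - [-0.38,0.55,-0.88,0,60]
    - [-0.38,0.55,-0.86,0,60]
    - [0,0,0,-1,60]
    - [0,0,0,-1,60]
    - [0,0,0,-1,60]
    - [0,0,0,-1,60]
    - [0,0,0,-1,60]
    - [0,0,0,-1,60]
    - [0,0,0,-1,60]
    - [0,0,0,-1,60]
    - [0,0,0,-1,60]
    - [0,0,0,-1,60]
    - [0,0,0,-1,60]
    - [0,0,0,-1,60]
    - [0,0,0,-1,60]
    - [0,0,0,-1,60]
    - [0,0,0,-1,60]
    - [0,0,0,-1,60]
    - [0,0,0,-1,60]

```text
t: 21.18
position: [0.6001, 0.1086, 0.3406]
orientation: [-90.0, -24.1, -6.1]
ft_force: [0.3, -0.8, 0.1]
grip_width: 0.0656
```

```bash
cat >> ov.py <<'E'
def turn():
    # angle of tool x about tool y relative to gate -y (positive = clockwise from above)
    s,r=state(); m=r.as_matrix(); ref=-np.array([-np.sin(Q[2]),np.cos(Q[2]),0])
    v=m.T@ref # ref in tool coords
    # tool x = ref when v=(1,0,0); turning tool by +a about y puts ref at Ry(-a)x = (cos a,0,sin a)
    print("tool turn",np.degrees(np.arctan2(v[2],v[0])).round(2),"J6",s["joints"][5].round(2))
E
python3 - <<'E'
from ov import *
show(tcp_for(.154));err();turn()
E
```

```text
t 21.18 pos [0.6001 0.1086 0.3406] rpy [-89.96 -24.14  -6.1 ] F [ 0.3 -0.8  0.1] w 0.0656
tool y [ 0.407 -0.043 -0.913] J [ 5.5 19.8 99.9 -7.8 36.8 16.8]
delta units [-1.22  0.44  0.23] turn units None
tilt err deg 1.47 want y [ 0.422 -0.023 -0.906]
tool turn -87.31 J6 16.83
```

Emit:
move_arm:
  targets:
    - [0,0,0,-1,60]
    - [0,0,0,-1,60]
    - [0,0,0,-1,60]
    - [0,0,0,-1,60]
    - [0,0,0,-1,60]
    - [0,0,0,-1,60]
    - [0,0,0,-1,60]
    - [0,0,0,-1,60]
    - [0,0,0,-1,60]
    - [0,0,0,-1,60]
    - [0,0,0,-1,60]
    - [0,0,0,-1,60]
    - [0,0,0,-1,60]
    - [0,0,0,-1,60]
    - [0,0,0,-1,60]
    - [0,0,0,-1,60]
    - [0,0,0,-1,60]
    - [0,0,0,-1,60]

```text
t: 23.42
position: [0.6227, 0.0984, 0.365]
orientation: [-116.4, 1.1, 85.9]
ft_force: [-0.7, -0.2, -0.5]
grip_width: 0.0652
```

Run:
```python
from ov import *
show(tcp_for(.154));err();turn()
```

```text
t 23.43 pos [0.6227 0.0984 0.365 ] rpy [-116.36    1.07   85.9 ] F [-0.7 -0.2 -0.5] w 0.0652
tool y [ 0.442 -0.048 -0.896] J [  4.3  19.8  96.4  -7.6  38.  -76.9]
delta units [0.58 0.77 2.28] turn units None
tilt err deg 1.92 want y [ 0.422 -0.023 -0.906]
tool turn -179.63 J6 -76.88
```

Emit:
move_arm:
  targets:
    - [0,0,0,-1,60]
    - [0,0,0,-1,60]
    - [0,0,0,-1,60]
    - [0,0,0,-1,60]
    - [0,0,0,-1,60]
    - [0,0,0,-1,60]
    - [0,0,0,-1,60]
    - [0,0,0,-1,60]
    - [0,0,0,0,60]

```text
t: 24.55
position: [0.633, 0.0931, 0.3771]
orientation: [-110.7, 18.5, 123.7]
ft_force: [0.1, 0.6, -0.0]
grip_width: 0.0652
```

Run:
```python
from ov import *
show(tcp_for(.154));err();turn()
```

```text
t 24.55 pos [0.633  0.0931 0.3771] rpy [-110.65   18.51  123.68] F [ 0.1  0.6 -0. ] w 0.0652
tool y [ 0.458 -0.052 -0.887] J [   3.8   19.8   94.7   -7.5   38.7 -118.5]
delta units [2.39 0.92 1.62] turn units None
tilt err deg 2.85 want y [ 0.422 -0.023 -0.906]
tool turn 139.4 J6 -118.53
```

Emit:
move_arm:
  targets:
    - [0.6,0.23,0.4,0,60]
    - [0.6,0.23,0.4,0,60]
    - [0.6,0.23,0.4,0,60]
    - [0.6,0.23,0.4,-0.3,60]
    - [0,0,0,0,60]

```text
t: 25.18
position: [0.5758, 0.1184, 0.3158]
orientation: [-110.7, 19.0, 124.3]
ft_force: [0.6, -0.5, -0.3]
grip_width: 0.065
```

Run:
```python
from ov import *
show(tcp_for(.12));err();turn()
look("pics/b4.png",gw(-36,0,174),200,6)
```

```text
t 25.18 pos [0.5758 0.1184 0.3158] rpy [-110.73   19.03  124.29] F [ 0.6 -0.5 -0.3] w 0.065
tool y [ 0.464 -0.053 -0.884] J [   7.2   19.2  106.2  -13.5   28.  -110.2]
delta units [0.13 1.16 0.11] turn units None
tilt err deg 3.21 want y [ 0.422 -0.023 -0.906]
tool turn 138.67 J6 -110.18
```

View pics/b4.png

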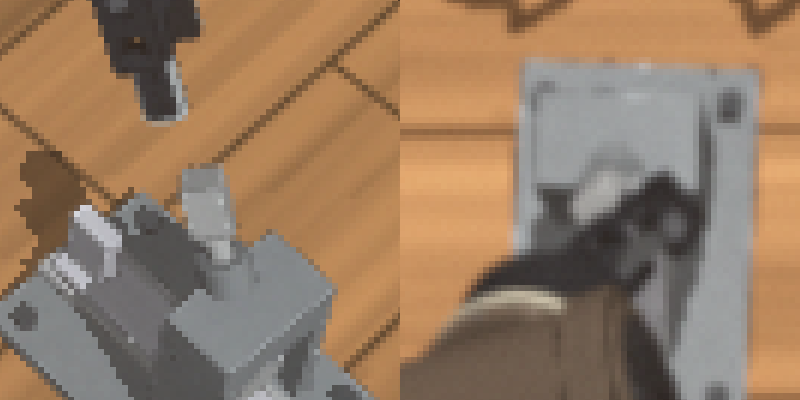

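```bash
cat >> ov.py <<'E'
def tgt(above,back=0.054):
    s,r=state(); return gw(-36,0,174)+axis()*above-r.apply([0,1,0])*back
E
python3 - <<'E'
from ov import *
show(tgt(.006))
E
```

```text
t 25.27 pos [0.5769 0.1182 0.317 ] rpy [-110.86   19.11  124.23] F [0.4 0.3 0.6] w 0.0655
tool y [ 0.467 -0.052 -0.883] J [   7.1   19.2  106.1  -13.5   28.  -110.2]
delta units [0.38 3.17 0.23] turn units None
```

Emit:
move_arm:
  targets:
    - [0.19,0.6,0.12,0,60]
    - [0.19,0.8,0.12,0,60]
    - [0,0.7,0,0,60]
    - [0,0.4,0,0,60]

```text
t: 25.78
position: [0.6062, 0.1175, 0.2473]
orientation: [-111.4, 19.3, 123.8]
ft_force: [-0.1, 0.0, 0.7]
grip_width: 0.0653
```

Run:
```python
from ov import *
show(tgt(.006));err();turn()
look("pics/b5.png",gw(-36,0,174),200,6)
```

```text
t 25.77 pos [0.6062 0.1175 0.2473] rpy [-111.42   19.29  123.77] F [-0.1  0.   0.7] w 0.0653
tool y [ 0.474 -0.053 -0.879] J [   6.7   26.5  106.9  -18.7   19.6 -104.7]
delta units [0.17 0.66 0.14] turn units None
tilt err deg 3.8 want y [ 0.422 -0.023 -0.906]
tool turn 139.01 J6 -104.65
```

View pics/b5.png

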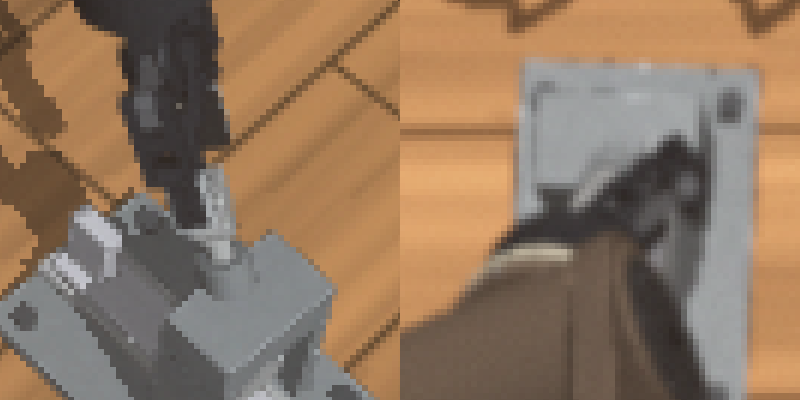

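Emit:
move_arm:
  targets:
    - [0.15,0.3,0.12,0,60]
    - [0,0.3,0,0,60]
    - [0,0,0,0,120]
    - [0,0,0,0,150]

```text
t: 26.38
position: [0.6098, 0.1179, 0.2285]
orientation: [-111.4, 19.3, 123.8]
ft_force: [0.0, -0.2, -0.6]
grip_width: 0.0353
```

Run:
```python
from ov import *
show(tgt(.006));err();turn()
look("pics/b6.png",gw(-36,0,174),200,6)
```

```text
t 26.38 pos [0.6098 0.1179 0.2285] rpy [-111.43   19.3   123.76] F [ 0.  -0.2 -0.6] w 0.0353
tool y [ 0.475 -0.053 -0.879] J [   6.7   28.3  107.4  -21.    17.5 -102.2]
delta units [0.01 0.05 0.02] turn units None
tilt err deg 3.82 want y [ 0.422 -0.023 -0.906]
tool turn 139.02 J6 -102.18
```

View pics/b6.png

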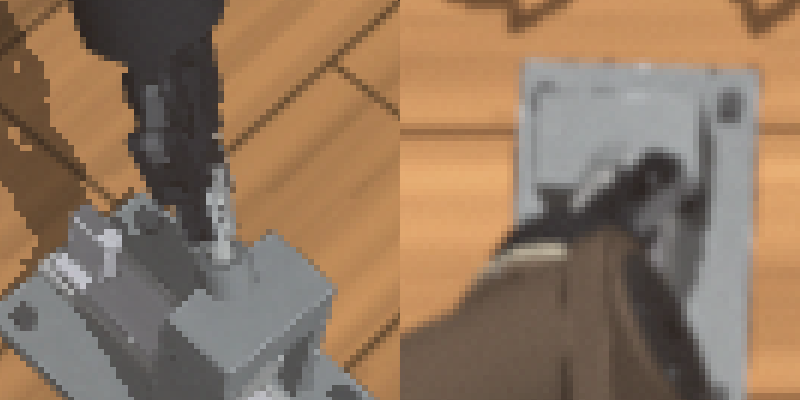

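Emit:
move_arm:
  targets:
    - [0,0,0,0,255]
    - [0,0,0,0,255]
    - [0,0,0,0,255]
    - [0,0,0,0,255]

```text
t: 26.98
position: [0.6087, 0.1192, 0.2287]
orientation: [-111.4, 19.2, 123.7]
ft_force: [1.2, 1.0, -0.8]
grip_width: 0.0213
```

Run:
```python
from ov import *
show(tgt(.006));err();turn()
print(read_state()["moment"].round(2))
```

```text
t 26.98 pos [0.6087 0.1192 0.2287] rpy [-111.45   19.19  123.74] F [ 1.2  1.  -0.8] w 0.0213
tool y [ 0.474 -0.051 -0.879] J [   6.8   28.2  107.5  -20.9   17.5 -102.2]
delta units [-0.04  0.07  0.02] turn units None
tilt err deg 3.73 want y [ 0.422 -0.023 -0.906]
tool turn 139.08 J6 -102.17
[1.   0.86 0.47]
```

Closed flat on the head (about 22 mm), which gives a screw angle near 49°. Next I'll turn clockwise in small batches and watch the force.

Emit:
move_arm:
  targets:
    - [0,0,0,0.5,255]
    - [0,0,0,0.8,255]
    - [0,0,0,0.8,255]
    - [0,0,0,0.8,255]

```text
t: 27.48
position: [0.6087, 0.1191, 0.2287]
orientation: [-115.4, 13.2, 109.5]
ft_force: [1.0, 0.2, -1.1]
grip_width: 0.0214
```

Run:
```python
from ov import *
show(tgt(.006));err();turn()
print(read_state()["moment"].round(2))
```

```text
t 27.48 pos [0.6087 0.1191 0.2287] rpy [-115.43   13.24  109.53] F [ 1.   0.2 -1.1] w 0.0214
tool y [ 0.474 -0.051 -0.879] J [  6.8  28.3 107.5 -20.9  17.5 -87.3]
delta units [-0.04  0.07  0.01] turn units None
tilt err deg 3.72 want y [ 0.422 -0.023 -0.906]
tool turn 153.96 J6 -87.29
[0.57 0.77 0.4 ]
```

Emit:
move_arm:
  targets:
    - [0,0,0,1,255]
    - [0,0,0,1,255]
    - [0,0,0,1,255]
    - [0,0,0,1,255]
    - [0,0,0,1,255]
    - [0,0,0,1,255]
    - [0,0,0,1,255]
    - [0,0,0,1,255]

```text
t: 28.48
position: [0.6088, 0.1191, 0.2287]
orientation: [-117.9, -5.9, 72.8]
ft_force: [1.6, 0.2, -0.4]
grip_width: 0.0211
```

Run:
```python
from ov import *
show(tgt(.006));err();turn()
print(read_state()["moment"].round(2))
look("pics/b7.png",gw(-36,0,120),200,6)
```

```text
t 28.48 pos [0.6088 0.1191 0.2287] rpy [-117.9    -5.86   72.82] F [ 1.6  0.2 -0.4] w 0.0211
tool y [ 0.474 -0.052 -0.879] J [  6.8  28.2 107.5 -20.9  17.5 -46.1]
delta units [-0.04  0.07 -0.02] turn units None
tilt err deg 3.73 want y [ 0.422 -0.023 -0.906]
tool turn -164.9 J6 -46.05
[0.02 0.82 0.1 ]
```

View pics/b7.png

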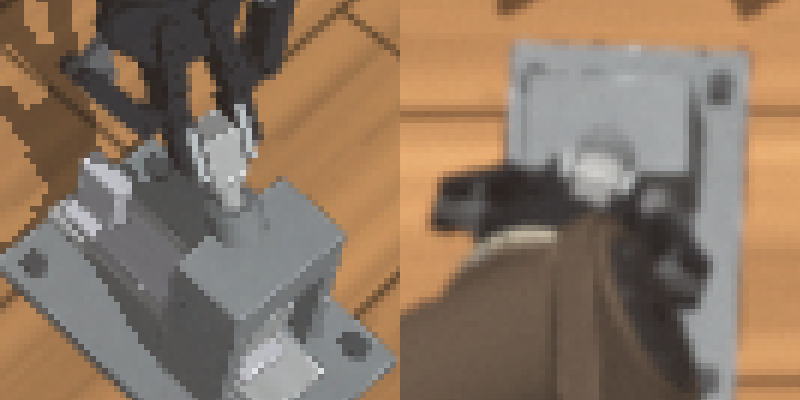

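Emit:
move_arm:
  targets:
    - [0,0,0,1,255]
    - [0,0,0,1,255]
    - [0,0,0,1,255]
    - [0,0,0,1,255]
    - [0,0,0,1,255]
    - [0,0,0,1,255]
    - [0,0,0,1,255]
    - [0,0,0,1,255]
    - [0,0,0,1,255]
    - [0,0,0,1,255]
    - [0,0,0,1,255]
    - [0,0,0,1,255]
    - [0,0,0,1,255]
    - [0,0,0,0,255]

```text
t: 30.32
position: [0.609, 0.1195, 0.2288]
orientation: [-97.3, -27.2, 8.6]
ft_force: [3.7, 2.2, 0.8]
grip_width: 0.021
```

Run:
```python
from ov import *
show(tgt(.006));err();turn()
print(read_state()["moment"].round(2))
i=snapshot("scene")[:,:,::-1];i0=cv2.imread("pics/scene0raw.png"); k=proj("scene",[gw(25,0,45)])[0].astype(int)
print(k)
o=[]
for a in(i0,i):
    c=a[k[1]-15:k[1]+15,k[0]-15:k[0]+15].astype(float)
    o.append(cv2.resize(np.clip((c-60)*1.6,0,255).astype(np.uint8),None,fx=13,fy=13,interpolation=cv2.INTER_NEAREST))
cv2.imwrite("pics/b8.png",np.hstack(o))
```

```text
t 30.32 pos [0.609  0.1195 0.2288] rpy [-97.26 -27.25   8.57] F [3.7 2.2 0.8] w 0.021
tool y [ 0.468 -0.057 -0.882] J [  6.9  28.3 107.2 -21.2  18.2  18.8]
delta units [ 0.    0.07 -0.05] turn units None
tilt err deg 3.56 want y [ 0.422 -0.023 -0.906]
tool turn -100.41 J6 18.79
[-0.01  1.65 -0.15]
[338 221]
```

View pics/b8.png

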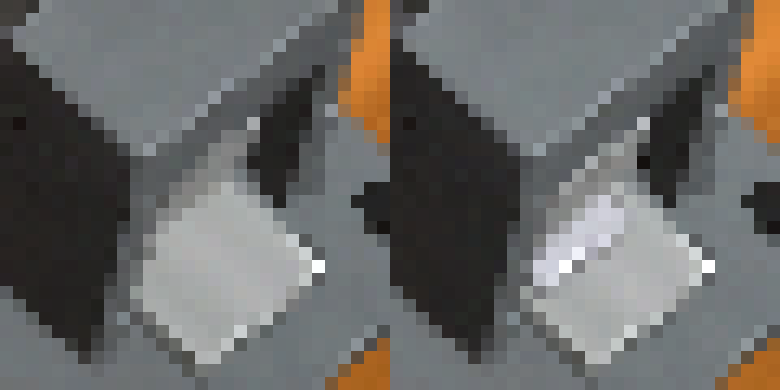

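Run:
```python
from ov import *
i=snapshot("scene")[:,:,::-1];k=np.array([338,221])
c=np.clip((i[k[1]-15:k[1]+15,k[0]-15:k[0]+15].astype(float)-60)*1.6,0,255).astype(np.uint8)
o=[]
S=13
for g in(7,9,11):
    a=cv2.resize(c,None,fx=S,fy=S,interpolation=cv2.INTER_NEAREST)
    p=((proj("scene",[gw(19,y,46+g) for y in(-25,25)])+.5-k+15)*S).astype(int)
    cv2.line(a,tuple(map(int,p[0])),tuple(map(int,p[1])),(0,255,0),1)
    # head block references
    p=((proj("scene",[gw(30,y,91) for y in(-42,42)])+.5-k+15)*S).astype(int)
    cv2.line(a,tuple(map(int,p[0])),tuple(map(int,p[1])),(0,0,255),1)
    p=((proj("scene",[gw(50,y,20) for y in(-23,23)])+.5-k+15)*S).astype(int)
    cv2.line(a,tuple(map(int,p[0])),tuple(map(int,p[1])),(0,0,255),1)
    o.append(a[:,:260])
cv2.imwrite("pics/b9.png",np.hstack(o))
```

```text
(no output)
```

View pics/b9.png

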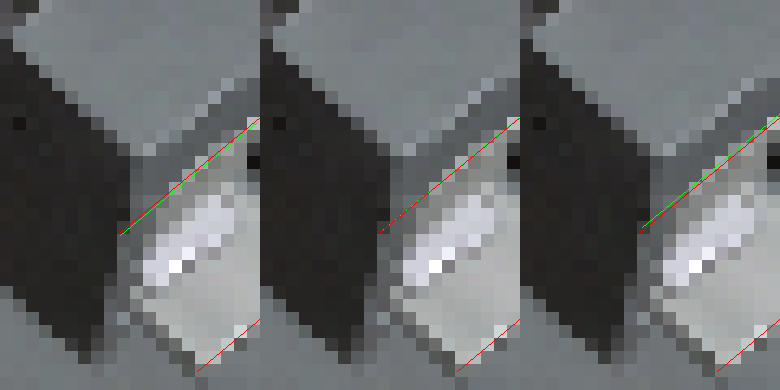

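Screw now about 169.6° (2.96 rad). I need about 59.6° more to reach 4.0 rad.

Emit:
move_arm:
  targets:
    - [0,0,0,1,255]
    - [0,0,0,1,255]
    - [0,0,0,1,255]
    - [0,0,0,1,255]
    - [0,0,0,1,255]
    - [0,0,0,1,255]
    - [0,0,0,1,255]
    - [0,0,0,1,255]
    - [0,0,0,1,255]
    - [0,0,0,1,255]
    - [0,0,0,0,255]

```text
t: 31.8
position: [0.609, 0.1195, 0.2291]
orientation: [-72.5, -22.4, -46.6]
ft_force: [3.3, 2.5, 0.0]
grip_width: 0.0211
```

Run:
```python
from ov import *
show(tgt(.006));err();turn()
print(read_state()["moment"].round(2))
```

```text
t 31.8 pos [0.609  0.1195 0.2291] rpy [-72.54 -22.38 -46.56] F [3.3 2.5 0. ] w 0.0211
tool y [ 0.468 -0.057 -0.882] J [  6.9  28.3 107.2 -21.2  18.3  68.7]
delta units [ 0.04  0.08 -0.03] turn units None
tilt err deg 3.55 want y [ 0.422 -0.023 -0.906]
tool turn -50.52 J6 68.65
[0.85 1.56 0.28]
```

Emit:
move_arm:
  targets:
    - [0,0,0,1,255]
    - [0,0,0,0.9,255]
    - [0,0,0,0,255]

```text
t: 32.17
position: [0.6091, 0.1196, 0.2292]
orientation: [-69.2, -19.4, -55.8]
ft_force: [2.9, 1.2, -0.3]
grip_width: 0.0211
```

Run:
```python
from ov import *
show(tgt(.006));err();turn()
```

```text
t 32.17 pos [0.6091 0.1196 0.2292] rpy [-69.17 -19.39 -55.82] F [ 2.9  1.2 -0.3] w 0.0211
tool y [ 0.469 -0.057 -0.882] J [  6.9  28.3 107.2 -21.2  18.2  77.8]
delta units [ 0.04  0.08 -0.03] turn units None
tilt err deg 3.58 want y [ 0.422 -0.023 -0.906]
tool turn -41.37 J6 77.78
```

At about 3.99 rad. I'll open and back off along the tool axis.

Emit:
move_arm:
  targets:
    - [0,0,0,0,120]
    - [0,0,0,0,80]
    - [0,0,0,0,60]
    - [0,-0.3,0,0,60]
    - [0,-0.8,0,0,60]
    - [0,-1,0,0,60]
    - [0,-1,0,0,60]
    - [0,-1,0,0,60]
    - [0,-1,0,0,60]
    - [0,-0.8,-0.6,0,60]
    - [0,-0.8,-0.6,0,60]
    - [0,0,0,0,60]

```text
t: 33.67
position: [0.4831, 0.1081, 0.4043]
orientation: [-69.0, -19.7, -55.3]
ft_force: [0.0, 0.6, -0.1]
grip_width: 0.0651
```

Run:
```python
from head import *
show(tgt(.006))
for n in("scene","top"):
    cv2.imwrite(f"pics/{n}1raw.png",snapshot(n)[:,:,::-1])
look("pics/d0.png",gw(-36,0,100),200,5)
S=10;rows=[]
for n in("scene","top"):
    i=cv2.imread(f"pics/{n}1raw.png");k=proj(n,[gw(-36,0,174)])[0].astype(int);h=13
    o=[]
    for th in(210,220,230,240,None):
        c=cv2.resize(i[k[1]-h:k[1]+h,k[0]-7:k[0]+8],None,fx=S,fy=S,interpolation=cv2.INTER_NEAREST)
        if th: draw(c,n,th,k-[7,h],S)
        o.append(c)
    rows.append(np.hstack(o))
cv2.imwrite("pics/d1.png",np.vstack(rows))
```

```text
t 33.67 pos [0.4831 0.1081 0.4043] rpy [-68.99 -19.68 -55.29] F [ 0.   0.6 -0.1] w 0.0651
tool y [ 0.474 -0.054 -0.879] J [  7.4   5.5 110.  -11.   37.2  66.1]
delta units [0.02 7.18 1.16] turn units None
```

View pics/d0.png

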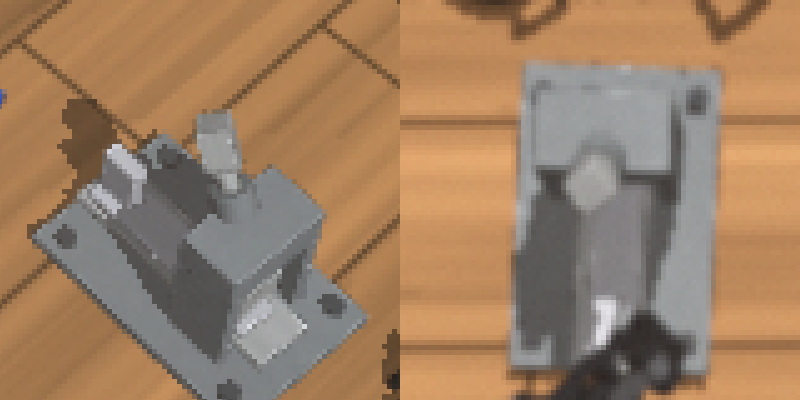

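View pics/d1.png

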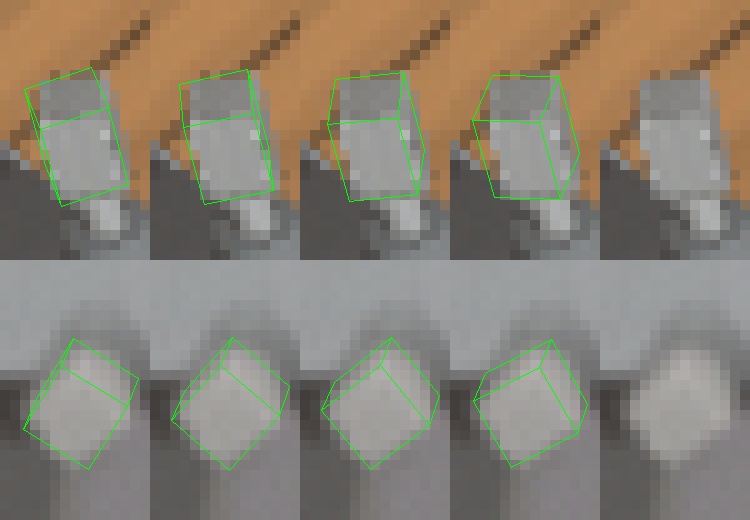

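Run:
```python
from ov import *
k=np.array([338,221]);o=[]
S=18
for f in(0,1):
    i=cv2.imread(f"pics/scene{f}raw.png")
    c=i[k[1]-10:k[1]+10,k[0]-10:k[0]+10].astype(float)
    a=cv2.resize(np.clip((c-60)*1.6,0,255).astype(np.uint8),None,fx=S,fy=S,interpolation=cv2.INTER_NEAREST)
    g=13 if f==0 else 8
    for z in(20+g,46+g):
        p=((proj("scene",[gw(19,y,z) for y in(-25,25)])+.5-k+10)*S).astype(int)
        cv2.line(a,tuple(map(int,p[0])),tuple(map(int,p[1])),(0,255,0),1)
    o.append(a)
cv2.imwrite("pics/d2.png",np.hstack(o))
```

```text
(no output)
```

View pics/d2.png

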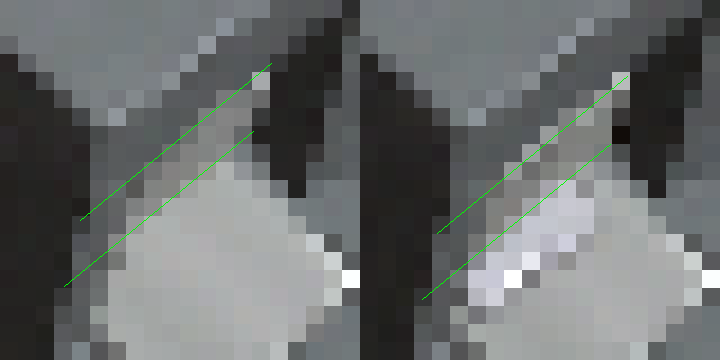

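```bash
cp pics/scene1raw.png pics/e.png
python3 - <<'E'
import cv2
i=cv2.imread("pics/scene1raw.png");cv2.imwrite("pics/e.png",cv2.resize(i,None,fx=1.5,fy=1.5))
E
```

```text
(no output)
```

View pics/e.png

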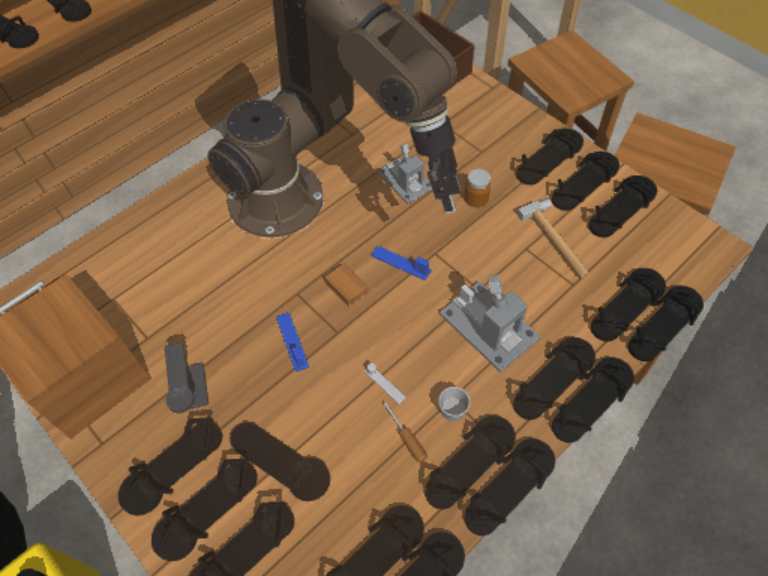

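The picture shows the jaw lowered onto the gauge, the tip out past the jaw, nothing else moved and the arm clear. Handing in.

```bash
python3 -c "
from cell import *
print(close_job()); print(read_state()['t'])"
```

```text
the job is handed in; nothing more can be done
None
the job is handed in; nothing more can be done
```

The gauge is in the gap and the jaw is down on it, lightly nipped by my estimate. I handed the job in at about 34 s of the 72 s allowed. I never measured the nip force; it is inferred from the screw angle.

- **Gauge:** I set the square-grip gauge on the bed, gripped it again so it lay flat, slid it in and let go while it was still loose. Its tip showed about 8 mm past the jaw's far side, near the middle line.
- **Tilting the tool:** The interface has no tilt command. I got the slant by pushing at the arm's reach limit in clear air, which left the tool about 3.6° off the screw's axis.
- **Screw:** I turned it clockwise about 180° in one stroke, from about 0.86 rad to 3.99 rad, which should give about 5 N. Wrist force readings stayed under 5 N each time I checked.

**Last checks**
- The screw head had turned half a turn, matching the tool's rotation.
- The jaw's edges matched a gap of about 8 mm, resting on the gauge. The picture is too coarse to show tenths of a millimetre.
- The start angle assumes the head's flats line up with the gate at 0 rad. The allowed range of 1 to 10 N leaves roughly 25–30° of room either way.
- In the last picture nothing else on the bench had visibly moved, and the arm touched nothing.

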